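# Open the hall deposit box with its safe key and hang the key back

### The arm

A 7-joint arm with a two-finger parallel gripper is mounted at the origin on the work surface. World frame = base frame: x ahead of the robot, y to its left, z up, the work surface at z = 0. Lengths are in m, angles in rad, forces in N, time in s.
With the tool pointing down it reaches from about 0.4 to 0.85 m from the base axis. Payload 4.5 kg.
Tool frame: the origin (TCP) lies between the finger pads; the fingertips stand 22 mm ahead of it and the grasp point (between the pads) lies 3 mm ahead of it; z points along the fingers, y is the direction in which the jaws open and shut (so a half turn about z gives the same grasp; the last joint's range is limited). The gripper opens to 88 mm and grips with 3 to 60 N. Pads are 18 mm wide; open, the fingers measure 123 mm over their backs; the gripper's body (75 mm by 187 mm) begins 45 mm behind the grasp point.
Start: joints at [-1.162, 0.689, -0.195, 1.565, 0.157, 0.902, -0.215], TCP at [0.229, 0.582, 0.261] pointing down, gripper open.
Joint ranges: [-3.01, 3.01], [-0.46, 2.08], [-1.47, 1.51], [0.13, 2.56], [-1, 4.14], [0.04, 2.09], [-2.66, 2.66]. Speed limits (rad/s): [2.57, 2.57, 3.14, 3.14, 3.14, 3.14, 3.14].

### API

Orientations are given as a rotation vector (axis times angle).
In Python, from rig import r gives the robot as it stands.
- The arm moves only by the tool carry_out, never from a script. Its argument "moves" is a list of rows, each a list of 4 numbers: the shift along the tool's x, y, z in cm, then the turn about the tool's z in rad. A call has 1 to 20 rows; each row shifts and turns the commanded pose from where the row before left it, along the tool's axes as they then stand; what a row does not reach is not made up. A row lasts 1/12 s, in which the tool goes at most 41.7 mm and 7.16 degrees, less where a joint would pass 70% of its speed; a pose out of reach is approached as far as the arm can. A call with a gripper value outside its range is refused whole. "fingers" is the gripper command: -1 is shut, 1 is fully open, values between are in proportion, set as the call begins (left out, the last holds). The fingers move at their own pace and stop on an object; the grip force is fixed at half the most. Time passes only in rows, so rows that do not move let the fingers close. It gives the time, the measured TCP pose, the force and the opening at its end, in the units of the state.
- r.observe(): the state, without advancing time (a new reading comes with each control period).
- r.camera(name): name is "side" or "top"; returns the picture (480x640x3 uint8, blue, green, red); there is no depth.
- r.camera_model(name): a dict with "camera_matrix" (3x3 intrinsics, pixels), "k1" (the pictures are not rectified: a ray, as slopes to the right and down, at radius r is drawn at 1 + k1 r^2 times it, then the intrinsics apply), "rvec" (rotation vector, rad) and "tvec" (3), from world to camera coordinates, as OpenCV has them. Camera axes: x right, y down, z forward; pixel columns grow to the right and rows downward; lengths in m; the calibration is good to about 2 mm. A picture is of the moment at which its call begins. camera_model takes no time and is no camera call.
- r.hand_in(): hands the job in, once; it reports no verdict.
The state is a dict: "t": time; "joints": joint angles; "joint_vel": joint speeds; "joint_efforts": joint torques, N m; "ee_pos": TCP position; "orientation": TCP orientation; "ft_force": force on the tool from outside, world axes, zero at the start; "ft_torque": the same for the moment, N m; "opening": finger opening in m.
Only numpy, scipy, OpenCV 4.12 (cv2) and the standard library are available. Lean on these libraries where they do the work, as an engineer would, in place of code of your own. Each camera call takes 0.05 s, during which the arm holds its last target. There are 200 camera calls.

### The job

Open the grey deposit box: take the safe key (the one with the wide rectangular bow) from the key rack, push it fully into the keyhole on the box's front deck, turn it clockwise to its stop so that the lid springs ajar, turn it back home and draw it out. Hang the key back in the slot it came from and swing the lid right over until it stays open resting on its stop. Leave the other two keys, the bead box and the bicycle bell where they are.

Things in the scene. Friction and masses are not known exactly. Their poses are not given: they have to be found in the camera images.
- deposit_box: Low box of grey sheet steel, fixed to the shelf, 240 (x) x 220 (y) x 95 mm high. Origin: centre of its underside; z up; front to its own -x, towards the robot (yaw up to 0.3 rad). The front 75 mm of its top is a fixed deck with the lock in a bright steel plate 50 x 60 mm, 2 mm proud; behind it lies the lid, with a drop slot, locked down by a spring bolt until the key is turned.
- keyhole (a point): Centre of the keyhole at the upper face of the lock plate, 97 mm above the shelf, 38 mm in front of the lid's edge; axes as the box. A slot 28 mm long (box y) and 8 mm wide (box x) going straight down, its mouth bevelled: 12 x 32 mm at the face, narrowing over 4 mm. The key goes in upright, flag down, key y along box y either way round, 50 mm deep until the bow's underside rests on the plate.
- lock (a joint): Turn of the lock's inner part, rad: 0 = home, grows clockwise seen from above to the stop at 1.25; the key has about 0.15 play in it, so it turns about 1.4 itself. Light return spring (0.015 to 0.055 N m). The bolt frees the lid at about 1.05. Away from home the flag is trapped under the plate: the key comes out only within about 0.1 rad of home.
- lid (a joint): Opening angle of the lid, rad: 0 = shut and locked; about 0.4 = sprung ajar on its spring plunger once the bolt lets go; 1.85 = open, leaning back on its stop. The hinge is damped. Past upright (1.57) it falls over to the stop by its own weight; before that it sinks back to ajar.
- lid_hinge (a point): Middle of the lid's hinge axis, which runs along the box's y at the rear of its top: 105 mm behind the box's centre, 97 mm above the shelf; axes as the box.
- lid_edge (a point): Middle of the lid's front edge, 148 mm from the hinge; moves with the lid. The lid is 214 mm wide, 4 mm thick, 350 g, with a 10 mm flange turned down along the front edge and a catch bar 40 mm wide reaching 25 mm below the edge's middle. Ajar, the edge stands about 58 mm above the deck: a fingertip goes in under it, beside the catch, and lifts it over.
- safe_key: Steel safe key, 90 mm long, 70 g. Origin at its tip, z up along the shank; its flat is its y-z plane. Up from the tip: double-bit flag 24 mm wide (y), 5 thick (x), from 2 to 20 mm; shank 6 mm thick to 50 mm; rectangular bow 48 mm wide (y), 6 thick (x), from 50 to 90 mm, pinched from above by its flat faces. It hangs upright in a rack slot by its bow, tip 25 mm above the shelf.
- rack: Oak key rack, fixed: top board 60 (x) x 210 (y) x 30 mm thick on end boards and a foot, upper face 75 mm above the shelf. Origin: centre of its underside; front to -x (yaw up to 0.3 rad). Three slots through the board, each 30 mm (y) x 11 mm (x), at y = -65, 0, 65 mm, with a key in each; which key hangs where varies, as does the side of the box it stands on.
- round_key: Another key, to be left alone: steel, 77 mm long, small round bow 28 mm across on a 38 mm shoulder. Origin at its tip, which is 30 mm above the shelf; axes as the safe key's.
- ring_key: Another key, to be left alone: steel, 77 mm long, wire ring for a bow, 28 mm across, on a 38 mm shoulder. Origin at its tip, which is 30 mm above the shelf; axes as the safe key's.
- bead_box: Clear press-top plastic box of mixed glass beads, 115 x 75 x 42 mm, to be left alone, beyond the work. Origin at the centre of its underside.
- bell: Chrome bicycle bell, 58 mm wide, 44 mm high, standing on a round evil-eye coaster beyond the work, to be left alone. Origin at the centre of its underside.

How it is judged:
By the outcome, as a careful person would: the job done as asked, in the order asked, and still so for the second after the job is handed in, with the robot touching nothing.
It also fails if it takes over 72 s, if anything falls off the work surface, if the arm or the gripper's body presses on something with over 40 N, if the wrist force passes 120 N, or if a joint passes its speed limit or range.

## Working session

There is one attempt and no reset: what is moved stays moved. The work goes in short steps, Python scripts to look and compute and a tool call to move; the robot and the scene stay as the last step left them, time stands still between calls to the robot, and variables do not carry over. Pictures are saved under pics/ and viewed, on a budget of 10 in all, crops included, one or two more only if the job needs it, and the job is handed in when it is done.

Besides the shell and the picture viewer there is one more tool, called after ">>>" as a command line: name --pt "numbers of a row" for each row, then --argument value for the rest. carry_out: Moves the arm, as the interface text tells. Its arguments: {"type":"object","properties":{"moves":{"type":"array","items":{"type":"array","items":{"type":"number"}}},"fingers":{"type":"number"}},"required":["moves"]}

```bash
mkdir -p pics; ls; python3 - <<'E'
from rig import r
import cv2
o=r.observe();print(o)
for n in("top","side"):
    cv2.imwrite(f"pics/{n}0.png",r.camera(n));print(n,r.camera_model(n))
E
```

```text
pics
{'t': 0.0, 'joints': array([-1.16221383,  0.69000267, -0.19451781,  1.56633714,  0.15731089,
        0.90248954, -0.21504147]), 'joint_vel': array([ 0.00137833, -0.00080407,  0.00078446, -0.00053769, -0.0003949 ,
        0.00132671,  0.00204132]), 'joint_efforts': array([-2.11722846e-05, -5.27544487e+01, -1.26680251e+00, -1.53427345e+01,
       -5.26581611e-02,  6.60146514e-03,  1.82048825e-04]), 'ee_pos': array([0.22862166, 0.58105177, 0.25990027]), 'orientation': array([-5.84994230e-01, -3.08643291e+00,  2.87700868e-03]), 'ft_force': array([0.03146982, 0.1430852 , 0.03031488]), 'ft_torque': array([-0.03230624, -0.01407889,  0.02818435]), 'opening': 0.08787088328620776}
top {'camera_matrix': array([[439.35718496,   0.        , 312.34977541],
       [  0.        , 439.35718496, 245.0163095 ],
       [  0.        ,   0.        ,   1.        ]]), 'k1': -0.02707905566295577, 'rvec': array([ 2.22894763, -2.17469034,  0.09609135]), 'tvec': array([0.00129476, 0.59612849, 0.78961229])}
side {'camera_matrix': array([[562.28657819,   0.        , 324.17571187],
       [  0.        , 562.28657819, 241.75638469],
       [  0.        ,   0.        ,   1.        ]]), 'k1': -0.16212384991229056, 'rvec': array([ 0.91621932, -2.3088672 ,  1.27733295]), 'tvec': array([0.44033929, 0.29009214, 0.60439388])}
```

View pics/top0.png

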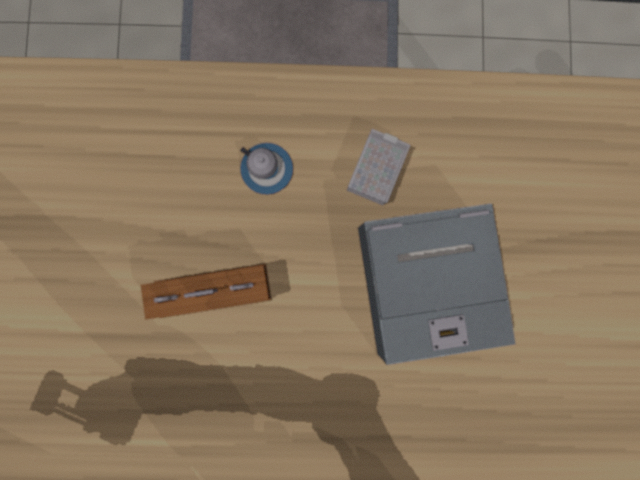

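View pics/side0.png

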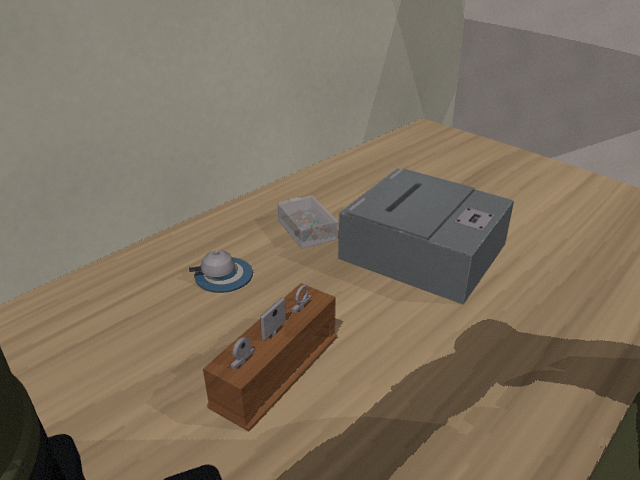

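The scene shows the rack on the left, with the safe key's rectangular bow in the middle slot (top px ~200,293; side ~273,318). The keyhole is at about top px 448,333. I'll enlarge both for exact pixels.

```bash
cat > h.py <<'E'
import numpy as np, cv2
from rig import r
def ray(n,uv):
    m=r.camera_model(n);K=m["camera_matrix"]
    p=cv2.undistortPoints(np.array([[uv]],float),K,np.array([m["k1"],0,0,0]))[0,0]
    # refine: forward model is 1+k1 r^2 (same as opencv)
    R=cv2.Rodrigues(m["rvec"])[0];return -R.T@m["tvec"],R.T@np.array([*p,1])
def at(n,uv,z):
    c,d=ray(n,uv);return c+d*(z-c[2])/d[2]
def proj(n,P):
    m=r.camera_model(n)
    return cv2.projectPoints(np.array(P,float).reshape(-1,3),m["rvec"],m["tvec"],m["camera_matrix"],np.array([m["k1"],0,0,0]))[0][:,0]
def crop(img,x,y,w,h,s): return cv2.resize(img[y:y+h,x:x+w],None,fx=s,fy=s,interpolation=cv2.INTER_CUBIC)
E
python3 - <<'E'
from h import *
t=cv2.imread("pics/top0.png");s=cv2.imread("pics/side0.png")
a=crop(t,140,260,140,62,5.7142857);b=crop(t,420,308,56,49,5);c=crop(s,200,280,140,70,3.6);
W=np.zeros((600,800,3),np.uint8);W[:a.shape[0],:a.shape[1]]=a[:,:800];W[355:600,:280]=b;W[355:600,290:794]=c[:245,:504]
cv2.imwrite("pics/c0.png",W)
E
```

```text
(no output)
```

View pics/c0.png

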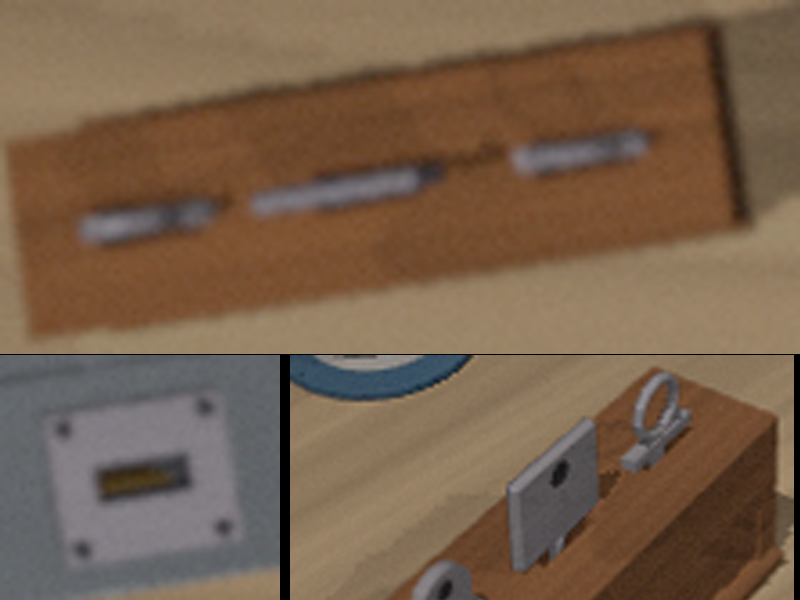

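```bash
python3 - <<'E'
from h import *
A=lambda x,y:(140+x/5.7143,260+y/5.7143)
B=lambda x,y:(420+x/5,308+(y-355)/5)
C=lambda x,y:(200+(x-290)/3.6,280+(y-355)/3.6)
def show(n,pts,z,cam="top"):
    P=np.array([at(cam,p,z) for p in pts]);print(n,P[:,:2].round(4).tolist(),"c",P.mean(0).round(4)[:2]);return P
R=show("rack",[A(8,145),A(710,28),A(745,222),A(30,335)],.075)
for a,b in((0,1),(3,2),(0,3),(1,2)): d=R[b]-R[a];print(np.hypot(*d[:2]).round(4),np.arctan2(d[1],d[0]).round(3))
K=show("bowtop",[A(252,204),A(418,178)],.115);d=K[1]-K[0];print(np.hypot(*d[:2]),np.arctan2(d[1],d[0]))
S=show("bowtop side",[C(510,485),C(593,420)],.115,"side")
S=show("bowbot side",[C(518,570),C(600,505)],.075,"side")
L=show("plate",[B(45,415),B(222,392),B(242,540),B(68,566)],.097)
for a,b in((0,1),(3,2),(0,3),(1,2)): d=L[b]-L[a];print(np.hypot(*d[:2]).round(4),np.arctan2(d[1],d[0]).round(3))
show("mouth",[B(96,465),B(187,453),B(192,489),B(100,503)],.095)
X=show("boxtop",[(361,222.),(491.5,205.5),(514.5,344.5),(384.5,363)],.095)
for a,b in((0,1),(3,2),(0,3),(1,2)): d=X[b]-X[a];print(np.hypot(*d[:2]).round(4),np.arctan2(d[1],d[0]).round(3))
show("plate side",[(475,207.),(453,218),(475,229),(496,216)],.097,"side")
o=r.observe();print(cv2.Rodrigues(o["orientation"])[0].round(3))
E
```

```text
rack [[0.5167, 0.3047], [0.5564, 0.0984], [0.4992, 0.0863], [0.4611, 0.2958]] c [0.5084 0.1963]
0.2102 -1.381
0.2129 -1.391
0.0563 -2.982
0.0585 -2.933
bowtop [[0.5035, 0.2215], [0.5118, 0.1755]] c [0.5077 0.1985]
0.046830987187374565 -1.3911814790907595
bowtop side [[0.5035, 0.2219], [0.5092, 0.177]] c [0.5064 0.1994]
bowbot side [[0.5037, 0.2209], [0.5084, 0.176]] c [0.506  0.1984]
plate [[0.4714, -0.1785], [0.4801, -0.238], [0.4314, -0.2451], [0.4219, -0.1867]] c [ 0.4512 -0.2121]
0.0602 -1.426
0.0591 -1.411
0.0501 -2.977
0.0492 -2.998
mouth [[0.455, -0.1964], [0.4595, -0.2271], [0.4476, -0.2288], [0.4425, -0.1978]] c [ 0.4512 -0.2125]
boxtop [[0.6318, -0.0627], [0.6662, -0.2851], [0.433, -0.3243], [0.3994, -0.1057]] c [ 0.5326 -0.1945]
0.225 -1.418
0.2212 -1.418
0.2364 -2.959
0.2364 -2.975
plate side [[0.4708, -0.2464], [0.4783, -0.185], [0.4322, -0.1794], [0.4278, -0.244]] c [ 0.4523 -0.2137]
[[-0.931  0.366 -0.   ]
 [ 0.366  0.931 -0.002]
 [-0.    -0.002 -1.   ]]
```

>>> carry_out --pt "0 0 0 0.1013" --pt "0 0 0 0.1013" --pt "0 0 0 0.1013" --pt "0 0 0 0.1013" --pt "0 0 0 0.1013" --pt "0 0 0 0.1013" --pt "0 0 0 0.1013" --pt "0 0 0 0.1013" --pt "0 0 0 0.1013" --pt "0 0 0 0.1013" --pt "0 0 0 0"

```text
t: 1.02
ee_pos: [0.2285, 0.5814, 0.2602]
orientation: [2.011, 2.412, -0.001]
ft_force: [-0.2, 0.3, -0.5]
opening: 0.0883
```

```bash
cat >> h.py <<'E'
def to(x,y,z,yaw=None):
    "moves from the measured pose to TCP x,y,z (tool-axis cm, turn)"
    o=r.observe();R=cv2.Rodrigues(o["orientation"])[0]
    ya=np.arctan2(R[1,1],R[0,1])
    print("t",o["t"].__round__(2),"p",o["ee_pos"].round(4),"yaw",ya.round(4),"F",o["ft_force"].round(1),"T",o["ft_torque"].round(2),"open",round(o["opening"],4),"zt",R[:,2].round(3))
    print("move cm",(R.T@(np.array([x,y,z])-o["ee_pos"])*100).round(2),"turn",None if yaw is None else round(ya-yaw,4))
E
python3 -c "
from h import *
to(.507,.1988,.17,.183)"
```

```text
t 1.02 p [0.2285 0.5814 0.2602] yaw 0.1808 F [-0.2  0.3 -0.5] T [-0.03  0.09  0.04] open 0.0883 zt [ 0.    -0.001 -1.   ]
move cm [-42.64  20.52   9.07] turn -0.0022
```

>>> carry_out --pt "-1.5 0.73 0.3 0" --pt "-3.05 1.47 0.65 0" --pt "-3.05 1.47 0.65 0" --pt "-3.05 1.47 0.65 0" --pt "-3.05 1.47 0.65 0" --pt "-3.05 1.47 0.65 0" --pt "-3.05 1.47 0.65 0" --pt "-3.05 1.47 0.65 0" --pt "-3.05 1.47 0.65 0" --pt "-3.05 1.47 0.65 0" --pt "-3.05 1.47 0.65 0" --pt "-3.05 1.47 0.65 0" --pt "-3.05 1.47 0.65 0" --pt "-3.05 1.47 0.65 0" --pt "-1.5 0.73 0.3 0" --pt "0 0 0 0" --pt "0 0 0 0"

```text
t: 2.43
ee_pos: [0.5087, 0.1991, 0.1699]
orientation: [-2.009, -2.415, 0.001]
ft_force: [-0.2, 0.4, -0.2]
opening: 0.0881
```

```bash
python3 -c "
from h import *
to(.507,.1988,.105,.183)
t=r.camera('top');s=r.camera('side')
W=np.hstack([crop(t,130,220,130,110,3),crop(s,200,230,130,110,3)])
cv2.imwrite('pics/c1.png',W)
"
```

```text
t 2.43 p [0.5087 0.1991 0.1699] yaw 0.183 F [-0.2  0.4 -0.2] T [-0.03  0.06  0.06] open 0.0881 zt [-0.001  0.    -1.   ]
move cm [ 0.   -0.17  6.49] turn -0.0
```

View pics/c1.png

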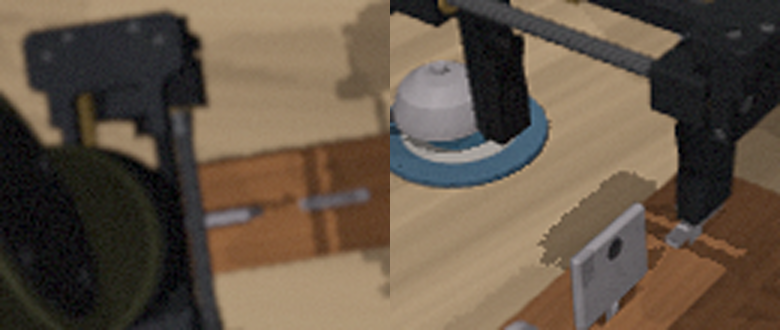

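>>> carry_out --pt "0 -0.1 0.6 0" --pt "0 -0.05 1.2 0" --pt "0 0 1.2 0" --pt "0 0 1.2 0" --pt "0 0 1.2 0" --pt "0 0 0.8 0" --pt "0 0 0.4 0" --pt "0 0 0 0"

```text
t: 3.2
ee_pos: [0.5063, 0.2001, 0.1034]
orientation: [-2.006, -2.416, 0.002]
ft_force: [0.3, -0.3, 0.4]
opening: 0.0882
```

>>> carry_out --pt "0 0 0 0" --pt "0 0 0 0" --pt "0 0 0 0" --pt "0 0 0 0" --pt "0 0 0 0" --pt "0 0 0 0" --pt "0 0 0 0" --pt "0 0 0 0" --pt "0 0 0 0" --pt "0 0 0 0" --pt "0 0 0 0" --pt "0 0 0 0" --fingers -1

```text
t: 4.2
ee_pos: [0.5072, 0.1994, 0.1042]
orientation: [-2.009, -2.415, 0.0]
ft_force: [-0.1, 0.3, -0.9]
opening: 0.0102
```

```bash
python3 -c "
from h import *
to(.507,.1988,.20,.183)
"
```

```text
t 4.2 p [0.5072 0.1994 0.1042] yaw 0.183 F [-0.1  0.3 -0.9] T [-0.09  0.   -0.01] open 0.0102 zt [-0.  0. -1.]
move cm [-0.06 -0.03 -9.58] turn 0.0
```

>>> carry_out --pt "0 0 0 0" --pt "0 0 0 0" --pt "0 0 0 0" --pt "0 0 0 0" --pt "0 0 0 0"

```text
t: 4.62
ee_pos: [0.5072, 0.1995, 0.1042]
orientation: [-2.009, -2.415, -0.0]
ft_force: [-0.3, 0.8, -0.5]
opening: 0.0056
```

>>> carry_out --pt "0 0 -0.4 0" --pt "0 0 -0.8 0" --pt "0 0 -1.2 0" --pt "0 0 -1.2 0" --pt "0 0 -1.2 0" --pt "0 0 -1.2 0" --pt "0 0 -1.2 0" --pt "0 0 -1.2 0" --pt "0 0 -1.2 0" --pt "0 0 -1.0 0" --pt "0 0 -0.4 0" --pt "0 0 0 0"

```text
t: 5.62
ee_pos: [0.5077, 0.1996, 0.2155]
orientation: [2.009, 2.414, 0.003]
ft_force: [0.8, 0.4, -1.9]
opening: 0.006
```

```bash
python3 -c "
from h import *
to(.4515,-.2127,.195,.16)
"
```

```text
t 5.62 p [0.5077 0.1996 0.2155] yaw 0.1829 F [ 0.8  0.4 -1.9] T [-0.05  0.03 -0.06] open 0.006 zt [ 0.002  0.001 -1.   ]
move cm [-39.52 -13.03   1.99] turn 0.0229
```

>>> carry_out --pt "-1.5 -0.5 0 0" --pt "-2.8 -0.92 0 0" --pt "-2.8 -0.92 0 0" --pt "-2.8 -0.92 0 0" --pt "-2.8 -0.92 0 0" --pt "-2.8 -0.92 0 0" --pt "-2.8 -0.92 0 0" --pt "-2.8 -0.92 0 0" --pt "-2.8 -0.92 0 0" --pt "-2.8 -0.92 0 0" --pt "-2.8 -0.92 0 0" --pt "-2.8 -0.92 0 0" --pt "-2.8 -0.92 0 0" --pt "-2.8 -0.92 0 0" --pt "-1.5 -0.5 0 0.0229" --pt "0 0 0 0" --pt "0 0 0 0" --pt "0 0 0 0"

```text
t: 7.12
ee_pos: [0.4516, -0.2101, 0.2138]
orientation: [-2.033, -2.393, -0.001]
ft_force: [-0.4, 0.5, -1.3]
opening: 0.0057
```

```bash
python3 -c "
from h import *
to(.4515,-.2127,.188,.16)
t=r.camera('top');s=r.camera('side')
W=np.hstack([crop(t,400,290,100,100,4),crop(s,430,140,100,100,4)])
cv2.imwrite('pics/c2.png',W)
"
```

```text
t 7.12 p [ 0.4516 -0.2101  0.2138] yaw 0.162 F [-0.4  0.5 -1.3] T [-0.07  0.04  0.  ] open 0.0057 zt [-0.001  0.001 -1.   ]
move cm [-0.26 -0.05  2.58] turn 0.002
```

View pics/c2.png

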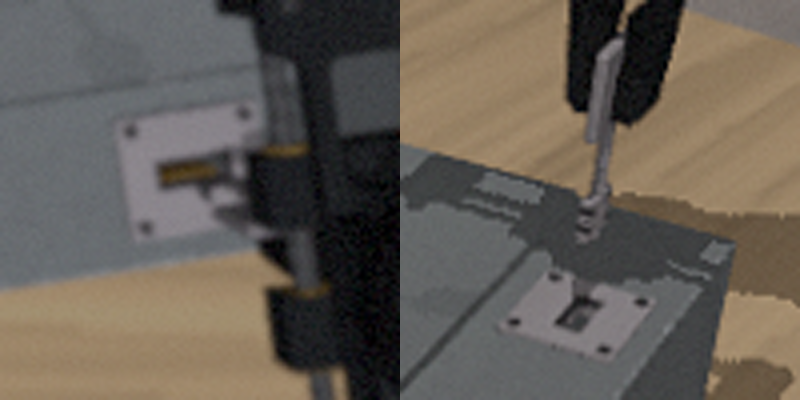

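```bash
python3 -c "
from h import *
print(proj('side',[[.4516,-.2101,.1350],[.4516,-.2101,.137],[.4515,-.2127,.097],[.4515,-.2127,.093]]).round(1), proj('top',[[.4516,-.2101,.1350],[.4515,-.2127,.097]]).round(1))
for p in ((474.5,217.5),(475,218.5)): print(at('side',p,.095))
o=r.observe();to(.4515,-.2127,.185,.16)
"
```

```text
[[477.4 198.4]
 [477.6 197.3]
 [475.  217.7]
 [474.6 219.7]] [[455.7 335.7]
 [449.3 332.5]]
[ 0.45395591 -0.21599919  0.095     ]
[ 0.45156449 -0.21355873  0.095     ]
t 7.22 p [ 0.4518 -0.2097  0.214 ] yaw 0.1632 F [-0.  -0.3 -1.9] T [-0.05 -0.   -0.03] open 0.0056 zt [-0.     0.001 -1.   ]
move cm [-0.29 -0.08  2.9 ] turn 0.0032
```

>>> carry_out --pt "-0.16 -0.04 0.5 0.003" --pt "-0.16 -0.04 0.8 0" --pt "0 0 0.8 0" --pt "0 0 0.8 0" --pt "0 0 0.4 0" --pt "0 0 0.2 0" --pt "0 0 0.2 0" --pt "0 0 0.2 0" --pt "0 0 0.2 0" --pt "0 0 0 0"

```text
t: 8.05
ee_pos: [0.4512, -0.2146, 0.1731]
orientation: [-2.04, -2.389, -0.001]
ft_force: [-1.0, 0.9, 0.1]
opening: 0.0056
```

```bash
python3 -c "
from h import *
to(.4515,-.2130,.126,.16)
"
```

```text
t 8.05 p [ 0.4512 -0.2146  0.1731] yaw 0.1573 F [-1.   0.9  0.1] T [ 0.09 -0.   -0.03] open 0.0056 zt [ 0.  0. -1.]
move cm [0.15 0.05 4.71] turn -0.0027
```

>>> carry_out --pt "0.06 0.02 0.2 0" --pt "0.04 0.02 0.2 0" --pt "0 0 0.2 0" --pt "0 0 0.2 0" --pt "0 0 0.2 0" --pt "0 0 0 0"

```text
t: 8.55
ee_pos: [0.4512, -0.2133, 0.1627]
orientation: [-2.039, -2.388, -0.0]
ft_force: [-0.6, 2.4, -1.7]
opening: 0.0056
```

```bash
python3 -c "
from h import *
to(.4515,-.2130,.126,.16)
"
```

```text
t 8.55 p [ 0.4512 -0.2133  0.1627] yaw 0.1576 F [-0.6  2.4 -1.7] T [ 0.67  0.07 -0.02] open 0.0056 zt [-0.001  0.001 -1.   ]
move cm [0.02 0.04 3.67] turn -0.0024
```

>>> carry_out --pt "0.05 0 0.3 0" --pt "0.05 0 0.4 0" --pt "0 0 0.4 0" --pt "0 0 0.4 0" --pt "0 0 0.4 0" --pt "0 0 0.4 0" --pt "0 0 0.4 0" --pt "0 0 0 0"

```text
t: 9.22
ee_pos: [0.451, -0.2131, 0.1354]
orientation: [-2.04, -2.388, 0.001]
ft_force: [0.5, 0.2, -1.8]
opening: 0.0063
```

```bash
python3 -c "
from h import *
to(.4515,-.2130,.126,.16)
"
```

```text
t 9.22 p [ 0.451  -0.2131  0.1354] yaw 0.1568 F [ 0.5  0.2 -1.8] T [-0.1   0.09 -0.03] open 0.0063 zt [-0.001  0.    -1.   ]
move cm [-0.    0.05  0.94] turn -0.0032
```

>>> carry_out --pt "0 0 0.3 0" --pt "0 0 0.2 0" --pt "0 0 0.2 0" --pt "0 0 0.15 0" --pt "0 0 0.1 0" --pt "0 0 0.1 0" --pt "0 0 0 0" --pt "0 0 0 0"

```text
t: 9.88
ee_pos: [0.4513, -0.2128, 0.1261]
orientation: [2.04, 2.389, 0.0]
ft_force: [-0.8, 0.1, 4.8]
opening: 0.0056
```

```bash
python3 -c "
from h import *
to(.4515,-.2130,.126,.16)
"
```

```text
t 9.88 p [ 0.4513 -0.2128  0.1261] yaw 0.1571 F [-0.8  0.1  4.8] T [0.02 0.33 0.08] open 0.0056 zt [ 0. -0. -1.]
move cm [-0.02  0.02  0.01] turn -0.0029
```

>>> carry_out --pt "0 0 -0.05 0.05" --pt "0 0 0 0.1" --pt "0 0 0 0.1" --pt "0 0 0 0.1" --pt "0 0 0 0.1" --pt "0 0 0 0.1" --pt "0 0 0 0.1" --pt "0 0 0 0.1" --pt "0 0 0 0"

```text
t: 10.63
ee_pos: [0.4514, -0.2128, 0.1263]
orientation: [2.775, 1.472, -0.0]
ft_force: [0.0, 0.5, 1.3]
opening: 0.0059
```

```bash
python3 -c "
from h import *
to(.4513,-.2128,.126,.157)
"
```

```text
t 10.63 p [ 0.4514 -0.2128  0.1263] yaw -0.5951 F [0.  0.5 1.3] T [0.04 0.15 0.04] open 0.0059 zt [ 0. -0. -1.]
move cm [-0.01 -0.01  0.03] turn -0.7521
```

>>> carry_out --pt "0 0 0 0.1" --pt "0 0 0 0.1" --pt "0 0 0 0.1" --pt "0 0 0 0.1" --pt "0 0 0 0.1" --pt "0 0 0 0.08" --pt "0 0 0 0.06" --pt "0 0 0 0.04" --pt "0 0 0 0" --pt "0 0 0 0"

```text
t: 11.47
ee_pos: [0.4515, -0.2124, 0.1263]
orientation: [-3.105, -0.471, -0.0]
ft_force: [0.0, 1.8, 2.7]
opening: 0.0059
```

```bash
python3 -c "
from h import *
to(.4513,-.2128,.126,.157)
t=r.camera('top');s=r.camera('side')
W=np.hstack([crop(t,350,190,170,190,2.3),crop(s,330,120,200,190,2)[:437].repeat(1,0)] if 0 else [cv2.resize(t[180:380,340:540],(400,400)),cv2.resize(s[120:320,330:530],(400,400))])
cv2.imwrite('pics/c3.png',W)
"
```

```text
t 11.47 p [ 0.4515 -0.2124  0.1263] yaw -1.2696 F [0.  1.8 2.7] T [0.4  0.16 0.18] open 0.0059 zt [ 0.     0.001 -1.   ]
move cm [-0.03  0.04  0.03] turn -1.4266
```

View pics/c3.png

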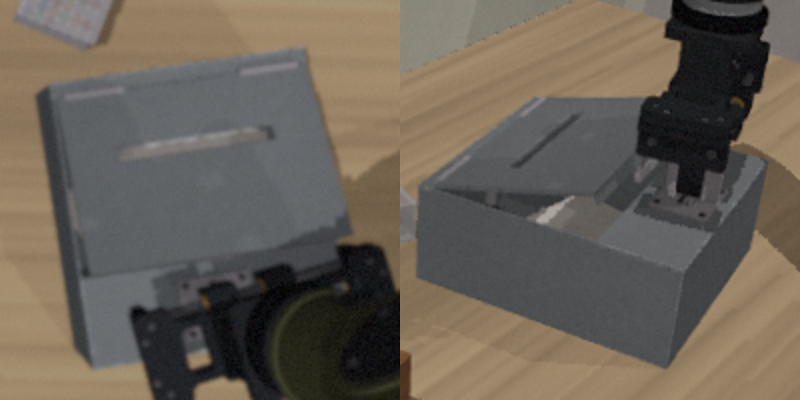

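The lid has sprung ajar (top-view gap, side view shows the box interior), and the stop torque is felt. Next I turn the key home.

>>> carry_out --pt "0 0 0 -0.1" --pt "0 0 0 -0.1" --pt "0 0 0 -0.1" --pt "0 0 0 -0.1" --pt "0 0 0 -0.1" --pt "0 0 0 -0.1" --pt "0 0 0 -0.1" --pt "0 0 0 -0.1" --pt "0 0 0 -0.1" --pt "0 0 0 -0.1" --pt "0 0 0 -0.1" --pt "0 0 0 -0.1" --pt "0 0 0 -0.1" --pt "0 0 0 -0.08" --pt "0 0 0 -0.04" --pt "0 0 0 0" --pt "0 0 0 0"

```text
t: 12.98
ee_pos: [0.4512, -0.2133, 0.1262]
orientation: [2.054, 2.376, -0.0]
ft_force: [-0.3, -1.5, 0.8]
opening: 0.0057
```

```bash
python3 -c "
from h import *
to(.4513,-.2128,.21,.157)
"
```

```text
t 12.98 p [ 0.4512 -0.2133  0.1262] yaw 0.145 F [-0.3 -1.5  0.8] T [-0.16  0.03  0.01] open 0.0057 zt [ 0. -0. -1.]
move cm [ 0.05  0.02 -8.38] turn -0.012
```

>>> carry_out --pt "0 0 0 -0.012" --pt "0 0 -0.2 0" --pt "0 0 -0.3 0" --pt "0 0 -0.3 0" --pt "0 0 0 0"

```text
t: 13.4
ee_pos: [0.4515, -0.2128, 0.1347]
orientation: [2.038, 2.39, 0.001]
ft_force: [0.4, 0.4, -0.1]
opening: 0.0055
```

```bash
python3 -c "
from h import *
to(.4513,-.2128,.21,.157)
"
```

```text
t 13.4 p [ 0.4515 -0.2128  0.1347] yaw 0.159 F [ 0.4  0.4 -0.1] T [-0.07  0.06  0.08] open 0.0055 zt [ 0.001 -0.    -1.   ]
move cm [ 0.   -0.02 -7.53] turn 0.002
```

>>> carry_out --pt "0 0 -0.4 0" --pt "0 0 -0.6 0" --pt "0 0 -0.8 0" --pt "0 0 -0.8 0" --pt "0 0 -0.8 0" --pt "0 0 -0.8 0" --pt "0 0 -1.0 0" --pt "0 0 -1.0 0" --pt "0 0 -1.0 0" --pt "0 0 -0.7 0" --pt "0 0 -0.3 0" --pt "0 0 0 0"

```text
t: 14.4
ee_pos: [0.4516, -0.213, 0.2171]
orientation: [2.037, 2.39, 0.001]
ft_force: [0.3, -0.1, -0.6]
opening: 0.0058
```

```bash
python3 -c "
from h import *
to(.5072,.1993,.2155,.183)
"
```

```text
t 14.4 p [ 0.4516 -0.213   0.2171] yaw 0.159 F [ 0.3 -0.1 -0.6] T [-0.06  0.09  0.04] open 0.0058 zt [ 0.002 -0.001 -1.   ]
move cm [39.83 12.02  0.14] turn -0.024
```

>>> carry_out --pt "1.7 0.52 0 0" --pt "2.8 0.845 0 0" --pt "2.8 0.845 0 0" --pt "2.8 0.845 0 0" --pt "2.8 0.845 0 0" --pt "2.8 0.845 0 0" --pt "2.8 0.845 0 0" --pt "2.8 0.845 0 0" --pt "2.8 0.845 0 0" --pt "2.8 0.845 0 0" --pt "2.8 0.845 0 0" --pt "2.8 0.845 0 0" --pt "2.8 0.845 0 0" --pt "2.8 0.845 0 0" --pt "1.7 0.52 0 -0.024" --pt "0 0 0 0" --pt "0 0 0 0" --pt "0 0 0 0" --pt "0 0 0 0"

```text
t: 15.98
ee_pos: [0.5068, 0.1971, 0.216]
orientation: [2.012, 2.412, -0.003]
ft_force: [-0.3, -0.1, -0.3]
opening: 0.0056
```

```bash
python3 -c "
from h import *
to(.5072,.1995,.164,.183)
t=r.camera('top');s=r.camera('side')
W=np.hstack([cv2.resize(s[180:380,180:380],(400,400)),cv2.resize(t[180:380,340:540],(400,400))])
cv2.imwrite('pics/c4.png',W)
"
```

```text
t 15.98 p [0.5068 0.1971 0.216 ] yaw 0.1803 F [-0.3 -0.1 -0.3] T [-0.06 -0.02 -0.02] open 0.0056 zt [-0.001 -0.002 -1.   ]
move cm [0.24 0.09 5.2 ] turn -0.0027
```

View pics/c4.png

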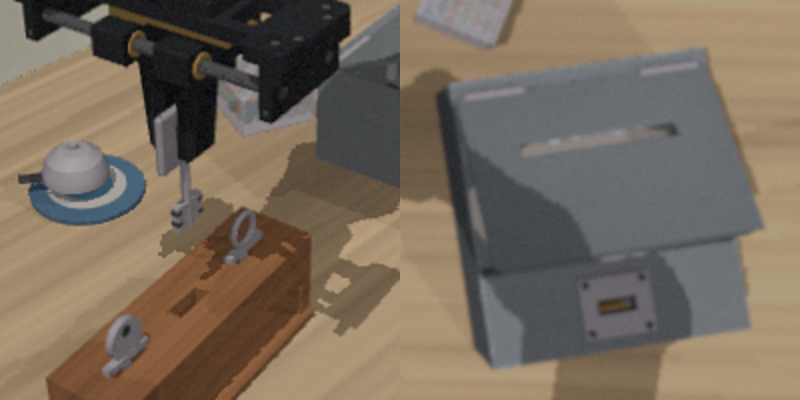

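>>> carry_out --pt "0.12 0.05 0.6 -0.003" --pt "0.12 0.04 1.0 0" --pt "0 0 1.0 0" --pt "0 0 1.0 0" --pt "0 0 0.8 0" --pt "0 0 0.5 0" --pt "0 0 0.4 0" --pt "0 0 0.4 0" --pt "0 0 0.4 0" --pt "0 0 0.4 0" --pt "0 0 0 0"

```text
t: 17.0
ee_pos: [0.5071, 0.2016, 0.1506]
orientation: [-2.005, -2.418, 0.001]
ft_force: [0.0, -0.3, -1.3]
opening: 0.0055
```

```bash
python3 -c "
from h import *
to(.5072,.1995,.1045,.183)
"
```

```text
t 17.0 p [0.5071 0.2016 0.1506] yaw 0.1862 F [ 0.  -0.3 -1.3] T [-0.07  0.03  0.01] open 0.0055 zt [-0.001 -0.    -1.   ]
move cm [-0.21 -0.03  4.61] turn 0.0032
```

>>> carry_out --pt "-0.1 0 0.3 0" --pt "0 0 0.4 0" --pt "0 0 0.4 0" --pt "0 0 0.4 0" --pt "0 0 0.4 0" --pt "0 0 0.4 0" --pt "0 0 0.4 0" --pt "0 0 0.4 0" --pt "0 0 0.4 0" --pt "0 0 0.4 0" --pt "0 0 0 0"

```text
t: 17.92
ee_pos: [0.5072, 0.2006, 0.1114]
orientation: [-2.005, -2.418, 0.002]
ft_force: [-0.3, -0.7, -0.4]
opening: 0.0057
```

```bash
python3 -c "
from h import *
to(.5072,.1995,.1045,.183)
"
```

```text
t 17.92 p [0.5072 0.2006 0.1114] yaw 0.1862 F [-0.3 -0.7 -0.4] T [-0.06  0.04  0.01] open 0.0057 zt [-0.001 -0.    -1.   ]
move cm [-0.11 -0.02  0.69] turn 0.0032
```

>>> carry_out --pt "-0.1 0 0.3 0.003" --pt "0 0 0.2 0" --pt "0 0 0.1 0" --pt "0 0 0.05 0" --pt "0 0 0.05 0" --pt "0 0 0 0" --pt "0 0 0 0"

```text
t: 18.5
ee_pos: [0.5078, 0.1998, 0.1053]
orientation: [2.009, 2.415, 0.0]
ft_force: [-0.2, 0.4, -0.9]
opening: 0.0061
```

```bash
python3 -c "
from h import *
to(.5072,.1995,.1045,.183)
"
```

```text
t 18.5 p [0.5078 0.1998 0.1053] yaw 0.1831 F [-0.2  0.4 -0.9] T [-0.09  0.08  0.02] open 0.0061 zt [ 0.  0. -1.]
move cm [-0.02 -0.07  0.08] turn 0.0001
```

>>> carry_out --pt "0 -0.03 0.05 0" --pt "0 0 0.05 0" --pt "0 0 0.05 0" --pt "0 0 0 0" --pt "0 0 0 0"

```text
t: 18.92
ee_pos: [0.5075, 0.1997, 0.1042]
orientation: [2.009, 2.415, 0.0]
ft_force: [-1.3, -0.2, 4.6]
opening: 0.0059
```

Contact: the bow rests on the board. I open and withdraw straight up.

>>> carry_out --pt "0 0 0 0" --pt "0 0 0 0" --pt "0 0 0 0" --pt "0 0 0 0" --pt "0 0 0 0" --pt "0 0 0 0" --pt "0 0 0 0" --pt "0 0 0 0" --pt "0 0 0 0" --pt "0 0 0 0" --pt "0 0 0 0" --fingers 1

```text
t: 19.83
ee_pos: [0.5075, 0.1997, 0.1037]
orientation: [-2.009, -2.415, -0.0]
ft_force: [1.1, -0.2, -0.4]
opening: 0.0771
```

>>> carry_out --pt "0 0 -0.5 0" --pt "0 0 -1.5 0" --pt "0 0 -2 0" --pt "0 0 -2 0" --pt "0 0 -2 0" --pt "0 0 -2 0" --pt "0 0 -2 0" --pt "0 0 -1.5 0" --pt "0 0 -0.5 0" --pt "0 0 0 0" --fingers -1

```text
t: 20.67
ee_pos: [0.5081, 0.2, 0.2451]
orientation: [2.008, 2.414, 0.004]
ft_force: [-0.1, -0.1, -0.4]
opening: 0.0144
```

>>> carry_out --pt "0 0 0 0.1" --pt "0 0 0 0.1" --pt "0 0 0 0.1" --pt "0 0 0 0.1" --pt "0 0 0 0.1" --pt "0 0 0 0.1" --pt "0 0 0 0.1" --pt "0 0 0 0.1" --pt "0 0 0 0.1" --pt "0 0 0 0.1" --pt "0 0 0 0.1" --pt "0 0 0 0.1" --pt "0 0 0 0.1" --pt "0 0 0 0.1" --pt "0 0 0 0.1" --pt "0 0 0 0.096" --pt "0 0 0 0"

```text
t: 22.08
ee_pos: [0.5067, 0.1995, 0.2424]
orientation: [3.13, 0.244, -0.003]
ft_force: [0.6, -1.3, -0.7]
opening: 0.0004
```

```bash
python3 -c "
from h import *
to(.4381,-.1542,.245,-1.413)
"
```

```text
t 22.08 p [0.5067 0.1995 0.2424] yaw -1.4152 F [ 0.6 -1.3 -0.7] T [-0.03  0.19  0.05] open 0.0004 zt [-0.002 -0.002 -1.   ]
move cm [-12.26  33.88  -0.18] turn -0.0022
```

>>> carry_out --pt "-0.5 1.4 0 0" --pt "-1.02 2.83 0 0" --pt "-1.02 2.83 0 0" --pt "-1.02 2.83 0 0" --pt "-1.02 2.83 0 0" --pt "-1.02 2.83 0 0" --pt "-1.02 2.83 0 0" --pt "-1.02 2.83 0 0" --pt "-1.02 2.83 0 0" --pt "-1.02 2.83 0 0" --pt "-1.02 2.83 0 0" --pt "-1.02 2.83 0 0" --pt "-0.5 1.4 0 0" --pt "0 0 0 0" --pt "0 0 0 0" --pt "0 0 0 0"

```text
t: 23.42
ee_pos: [0.4398, -0.1536, 0.2434]
orientation: [-3.13, -0.251, 0.001]
ft_force: [0.7, 0.4, 0.4]
opening: 0.0004
```

```bash
python3 -c "
from h import *
to(.4381,-.1542,.156,-1.413)
"
```

```text
t 23.42 p [ 0.4398 -0.1536  0.2434] yaw -1.4107 F [0.7 0.4 0.4] T [0.01 0.15 0.  ] open 0.0004 zt [-0.001  0.001 -1.   ]
move cm [-0.17  0.04  8.74] turn 0.0023
```

>>> carry_out --pt "-0.1 0 0.7 0.002" --pt "-0.07 0 1.5 0" --pt "0 0 1.8 0" --pt "0 0 1.8 0" --pt "0 0 1.8 0" --pt "0 0 1.2 0" --pt "0 0 0.5 0" --pt "0 0 0 0" --pt "0 0 0 0"

```text
t: 24.17
ee_pos: [0.4385, -0.1543, 0.1507]
orientation: [-3.132, -0.247, 0.0]
ft_force: [1.5, 0.4, -0.2]
opening: 0.0003
```

```bash
python3 -c "
from h import *
to(.4381,-.1542,.150,-1.413)
s=r.camera('side')
W=np.hstack([cv2.resize(s[250:450,180:380],(400,400)),cv2.resize(s[120:320,330:530],(400,400))])
cv2.imwrite('pics/c5.png',W)
"
```

```text
t 24.17 p [ 0.4385 -0.1543  0.1507] yaw -1.4136 F [ 1.5  0.4 -0.2] T [-0.03  0.16  0.05] open 0.0003 zt [-0.  0. -1.]
move cm [-0.04 -0.01  0.07] turn -0.0006
```

View pics/c5.png

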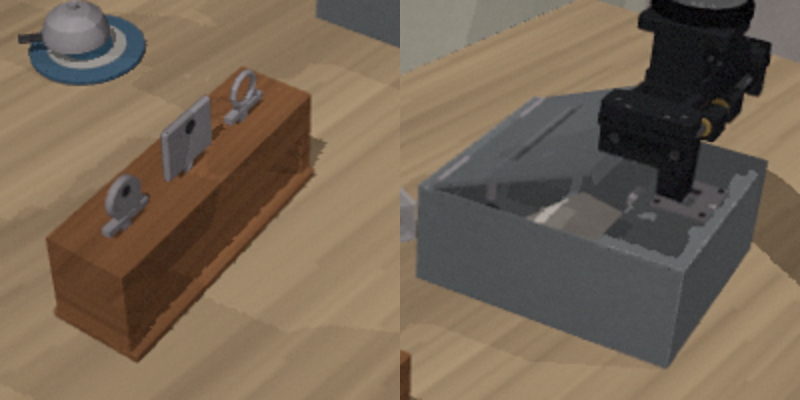

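The key hangs in its middle slot as before, and the fingers stand in front of the ajar lid edge. I advance until I feel contact.

>>> carry_out --pt "0.8 0 0 0" --pt "1.2 0 0 0" --pt "1.0 0 0 0" --pt "0.5 0 0 0" --pt "0.3 0 0 0" --pt "0.3 0 0 0" --pt "0.2 0 0 0" --pt "0 0 0 0"

```text
t: 24.88
ee_pos: [0.4775, -0.1486, 0.1505]
orientation: [-3.131, -0.242, 0.01]
ft_force: [-5.6, -1.0, 2.9]
opening: 0.0003
```

```bash
python3 -c "
from h import *
to(.4381,-.1542,.150,-1.413)
"
```

```text
t 24.88 p [ 0.4775 -0.1486  0.1505] yaw -1.4165 F [-5.6 -1.   2.9] T [-0.21  1.31  0.07] open 0.0003 zt [-0.006  0.001 -1.   ]
move cm [-3.97 -0.05  0.07] turn -0.0035
```

>>> carry_out --pt "0.3 0 -0.35 0" --pt "0.3 0 -0.6 0" --pt "0.32 0 -0.65 0" --pt "0.35 0 -0.65 0" --pt "0 0 0 0"

```text
t: 25.3
ee_pos: [0.4867, -0.1469, 0.1732]
orientation: [-3.13, -0.24, 0.019]
ft_force: [-13.0, -2.2, 4.3]
opening: 0.0004
```

```bash
python3 -c "
from h import *
to(.4381,-.1542,.150,-1.413)
s=r.camera('side')
cv2.imwrite('pics/c6.png',cv2.resize(s[100:300,330:530],(500,500)))
"
```

```text
t 25.3 p [ 0.4867 -0.1469  0.1732] yaw -1.4178 F [-13.   -2.2   4.3] T [-0.49  2.63  0.02] open 0.0004 zt [-0.012  0.002 -1.   ]
move cm [-4.89 -0.02  2.38] turn -0.0048
```

View pics/c6.png

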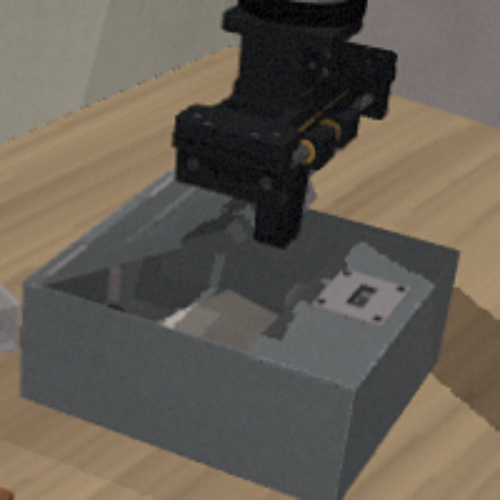

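The lid is rising with the finger. I continue along the arc.

>>> carry_out --pt "0.3 0 -0.65 0" --pt "0.38 0 -0.65 0" --pt "0.42 0 -0.62 0" --pt "0.45 0 -0.6 0" --pt "0.47 0 -0.58 0" --pt "0.5 0 -0.55 0" --pt "0 0 0 0"

```text
t: 25.93
ee_pos: [0.5142, -0.1427, 0.2103]
orientation: [-3.13, -0.242, 0.012]
ft_force: [-8.4, 0.4, 7.5]
opening: 0.0004
```

```bash
python3 -c "
from h import *
to(.4381,-.1542,.150,-1.413)
"
```

```text
t 25.93 p [ 0.5142 -0.1427  0.2103] yaw -1.4167 F [-8.4  0.4  7.5] T [-0.1   1.82  0.04] open 0.0004 zt [-0.008  0.001 -1.   ]
move cm [-7.65 -0.02  6.09] turn -0.0037
```

>>> carry_out --pt "0.5 0 -0.6 0" --pt "0.55 0 -0.55 0" --pt "0.58 0 -0.5 0" --pt "0.6 0 -0.48 0" --pt "0.62 0 -0.42 0" --pt "0.65 0 -0.4 0" --pt "0.65 0 -0.35 0" --pt "0.67 0 -0.3 0" --pt "0 0 0 0"

```text
t: 26.68
ee_pos: [0.5687, -0.1345, 0.2463]
orientation: [3.131, 0.247, 0.006]
ft_force: [-0.1, -0.3, -0.6]
opening: 0.0003
```

```bash
python3 -c "
from h import *
to(.4381,-.1542,.150,-1.413)
"
```

```text
t 26.68 p [ 0.5687 -0.1345  0.2463] yaw -1.4134 F [-0.1 -0.3 -0.6] T [-0.01  0.26 -0.01] open 0.0003 zt [ 0.004 -0.001 -1.   ]
move cm [-13.24  -0.12   9.58] turn -0.0004
```

>>> carry_out --pt "0.7 0 -0.2 0" --pt "0.7 0 -0.1 0" --pt "0.7 0 0 0"

```text
t: 26.93
ee_pos: [0.5876, -0.1318, 0.249]
orientation: [3.132, 0.244, 0.001]
ft_force: [-1.0, 0.6, 0.3]
opening: 0.0005
```

```bash
python3 -c "
from h import *
to(.4381,-.1542,.150,-1.413)
s=r.camera('side')
cv2.imwrite('pics/c7.png',cv2.resize(s[50:300,310:560],(500,500)))
"
```

```text
t 26.93 p [ 0.5876 -0.1318  0.249 ] yaw -1.4153 F [-1.   0.6  0.3] T [-0.05  0.34  0.04] open 0.0005 zt [ 0.001 -0.    -1.   ]
move cm [-15.12  -0.1    9.89] turn -0.0023
```

View pics/c7.png

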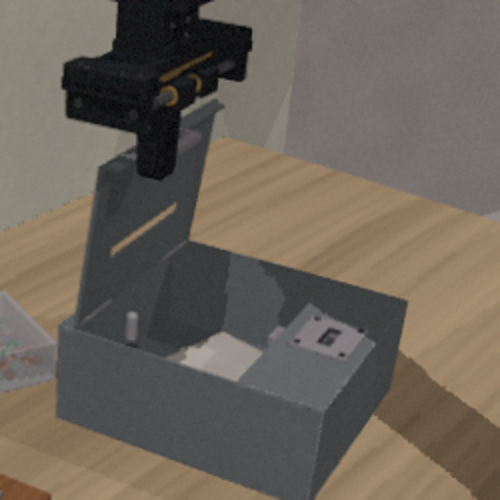

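The lid is nearly upright on the finger, so I push on past vertical.

>>> carry_out --pt "0.7 0 0 0" --pt "0.7 0 0 0" --pt "0.7 0 0 0" --pt "0.7 0 0 0" --pt "0.7 0 0 0" --pt "0.5 0 0 0" --pt "0 0 0 0" --pt "0 0 0 0"

```text
t: 27.65
ee_pos: [0.6265, -0.1252, 0.2485]
orientation: [3.132, 0.245, 0.0]
ft_force: [0.6, 0.2, -0.1]
opening: 0.0006
```

```bash
python3 -c "
from h import *
to(.4381,-.1542,.150,-1.413)
"
```

```text
t 27.65 p [ 0.6265 -0.1252  0.2485] yaw -1.4146 F [ 0.6  0.2 -0.1] T [-0.06  0.2  -0.04] open 0.0006 zt [ 0. -0. -1.]
move cm [-19.06  -0.07   9.85] turn -0.0016
```

>>> carry_out --pt "-0.8 0 0 0" --pt "-2 0 0 0" --pt "-2.5 0 -0.5 0" --pt "-2.5 0 -1 0" --pt "-2.5 0 -1 0" --pt "-2 0 -1 0" --pt "-1 0 -0.5 0" --pt "0 0 0 0" --pt "0 0 0 0" --pt "0 0 0 0" --pt "0 0 0 0" --pt "0 0 0 0" --pt "0 0 0 0" --pt "0 0 0 0"

```text
t: 28.82
ee_pos: [0.4951, -0.1459, 0.2883]
orientation: [-3.132, -0.245, 0.001]
ft_force: [-1.3, 0.2, -1.2]
opening: 0.0005
```

```bash
python3 -c "
from h import *
to(.4381,-.1542,.150,-1.413)
s=r.camera('side')
cv2.imwrite('pics/c8.png',s)
"
```

```text
t 28.82 p [ 0.4951 -0.1459  0.2883] yaw -1.4145 F [-1.3  0.2 -1.2] T [-0.01  0.14  0.  ] open 0.0005 zt [-0. -0. -1.]
move cm [-5.76 -0.06 13.83] turn -0.0015
```

View pics/c8.png

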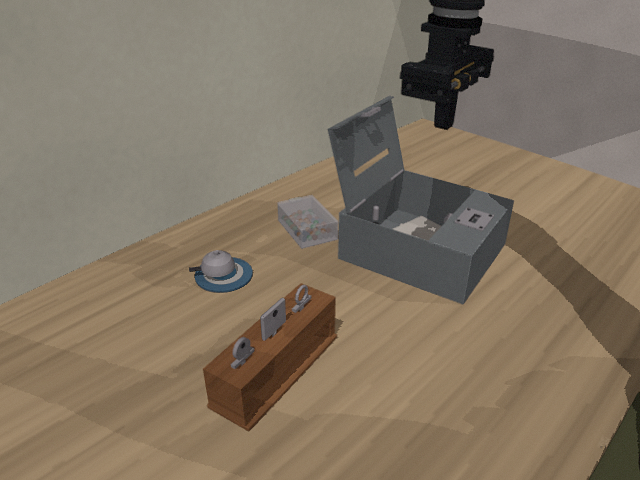

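```bash
python3 -c "
from h import *
H=np.array([.6351,-.1837,.097]);bx=np.array([.9875,.157,0]);by=np.array([-.157,.9875,0])
for th in (1.5,1.7,1.85):
    e=H-bx*.148*np.cos(th)+np.array([0,0,.148*np.sin(th)]);print(th,proj('side',[e+.107*by,e-.107*by]).round())
"
```

```text
1.5 [[358. 131.]
 [417.  98.]]
1.7 [[342. 128.]
 [403.  95.]]
1.85 [[330. 128.]
 [393.  95.]]
```

The lid's edge corners at about (330,128) and (393,98) match the 1.85 rad prediction, so the lid is on its stop. Handing in.

```bash
python3 -c "
from rig import r
print(r.hand_in())"
```

```text
the job is handed in; nothing more can be done
None
```

The job is done and handed in at about 29 s of the 72 s allowed. I took the safe key from the middle slot and pushed it fully into the lock, where I felt the bow touch the plate. I turned it clockwise about 1.43 rad to the stop, and the lid sprang ajar. I then turned the key home, drew it out, hung it back in the middle slot, and pushed the lid over with the closed fingers.

- **Lid:** In the last side picture, its edge corners are within about 3 px of where they would be at 1.85 rad, so it is resting on its stop.
- **Key and surroundings:** The safe key hangs as it did at the start. The other two keys, the bead box and the bell look unmoved by eye, and the gripper is clear of everything.
- **Forces:** The highest wrist force I read was about 14 N, while lifting the lid. I only read forces at the end of each move.
- **Slip:** I commanded the gripper shut as it started up from the rack rather than after it was clear. The later picture shows the key was not disturbed.

None of my last checks failed or disagreed.

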